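Take the hot red lid off the glue pot with the lid lifter

TASK

The pot with the red lid is hot: pick up the standing lid lifter by its wooden handle, slide its tongue under the red lid's loop handle, lift the lid off level, and lower it on the lifter into the middle of the round cork mat, never touching that lid with the gripper or arm. Once the lid rests there, draw the lifter out and stand it upright on the bench, clear of the lid and the mat. Leave the blue lid where it is.

Things in the scene. Friction and masses are not known exactly. Their poses are not given: they have to be found in the camera images.
- red_lid: Loose red lid, 130 mm across, 0.35 kg; a 6 mm step below it sits in a fixed pot's mouth (4 mm play). Origin: centre of the step's underside, 104 mm above the bench at the start, z up; top of the red plate at z 12 mm. Loop handle: upside-down U of 8 mm bar in the lid's y-z plane, top bar along y centred at z 56 mm, opening 64 mm wide, 40 mm high; the tongue goes through along x.
- lifter_grip (a point): C-shaped lifter, 0.25 kg, standing on its tongue. Point: centre of its wooden handle (94 long in x, 22 wide in y, 24 mm high), 92 mm above its underside. x: along the handle to the C's open side; z up. Steel upright at x -50 to -44 mm. Flat tongue right below the handle, x -50 to 50 mm, 36 wide, 6 thick, with a lip 8 mm high on its end (x 44 to 50). A lid hung at x = 0 balances.
- mat: Round cork mat, 180 mm across, 8 mm thick, fixed on the bench. Origin: centre of its underside, on the bench. The mat and the two pots stand in a row across the bench, in any order. The pots are alike: aluminium, rim 110 mm above the bench, on fixed grey warmers 150 mm across.
- blue_lid: The same lid with the same loop, in blue, on the second pot; to be left alone. Origin and axes as on the red lid. Beyond the row of pots and mat stand only a glue bottle, wood offcuts and a mallet, out of the way.
Things that resemble listed ones, but are neither listed nor needed, are in the scene too. What is shaped like the part that bears lifter_grip but green or orange is not meant.

How it is judged:
By the outcome, as a careful person would: the job done as asked, in the order asked, and still so for the second after the job is handed in, with the robot touching nothing.
It also fails if it takes over 72 s, if anything falls off the work surface, if the arm or the gripper's body presses on something with over 40 N, if the wrist force passes 120 N, or if a joint passes its speed limit or range.

ROBOT

A 6-joint arm with a two-finger parallel gripper is mounted at the origin on the work surface. World frame = base frame: x ahead of the robot, y to its left, z up, the work surface at z = 0. Lengths are in m, angles in rad, forces in N, time in s.
With the tool pointing down it reaches from about 0.35 to 0.925 m from the base axis. Payload 6.4 kg.
Tool frame: the origin (TCP) lies on the mounting face of the last link; the fingertips stand 199 mm ahead of it and the grasp point (between the pads) lies 180 mm ahead of it; z points along the fingers, y is the line along which they close (so a half turn about z gives the same grasp; the last joint's range is limited). The gripper opens to 94 mm and grips with 3 to 60 N. Pads are 16 mm wide; open, the fingers measure 119 mm over their backs; the gripper's body (75 mm by 177 mm) begins 78 mm behind the grasp point.
Start: joints at [-1.495, 0.245, 1.558, -0, 1.339, -0.174], TCP at [0.161, -0.63, 0.405] pointing down, gripper open.
Joint ranges: [-3.13, 3.13], [-1.02, 2.26], [0.13, 2.54], [-0.95, 4.09], [0.21, 2.88], [-2.74, 2.74]. Speed limits (rad/s): [2.57, 2.57, 3.14, 3.14, 3.14, 3.14].

INTERFACE

Orientations are given as a 3x3 rotation matrix whose columns are the frame's x, y, z axes.
In Python, from cell import sensors, cams, ticket gives the robot as it stands. The module is installed in compiled form; this text tells all that it offers.
- The arm moves only by the shell command python3 -m jog 'ROWS'. ROWS is JSON, a list of rows, each an object of numbers: "claw": the closure, from -1 (fully open) to 1 (shut); "dx", "dy", "dz": the shift along the tool's x, y, z in units of 0.25 m (1.0 is 0.25 m); "ax", "ay", "az": the turn, a rotation vector about the tool's x, y, z in units of 8 degrees (1.0 is 8 degrees). A call has 1 to 10 rows; each row shifts and turns the commanded pose from where the row before left it, along the tool's axes as they then stand; what a row does not reach is not made up. A row lasts 1/10 s, in which the tool goes at most 50 mm and 8.59 degrees, less where a joint would pass 70% of its speed; a pose out of reach is approached as far as the arm can. A call with a number of a shift or a turn outside -1 to 1 is refused whole. A call with a gripper value outside its range is refused whole. The fingers move at their own pace and stop on an object; the grip force is fixed at half the most. Time passes only in rows, so rows that do not move let the fingers close. It gives the time, the measured TCP pose, the force, the opening and the grip force at its end, in the units of the state.
- sensors.sense(): the state, without advancing time (a new reading comes with each control period).
- cams.read_camera(name): name is "side" or "top" or "wrist"; returns (picture, depth): 480x640x3 uint8, red, green, blue; 480x640 float32, m along the optical axis (not along the pixel's ray), 0 where there is no reading.
- cams.camera_model(name): a dict with "intrinsics" (3x3 intrinsics, pixels), "D" ([k1, k2, p1, p2, k3] as OpenCV has them; the pictures are not rectified), "R" (3x3) and "t" (3): a world point X has camera coordinates R X + t. Camera axes: x right, y down, z forward; pixel columns grow to the right and rows downward; lengths in m; the calibration is good to about 2 mm. A picture is of the moment at which its call begins: read the wrist's pose just before it. camera_model takes no time and is no camera call; for the wrist camera it gives the pose at the moment of the call.
- ticket.hand_in(): hands the job in; it is judged then, once.
The state is a dict: "t": time; "q": joint angles; "joint_velocities": joint speeds; "tau": joint torques, N m; "position": TCP position; "orientation": TCP orientation; "contact_force": force on the tool from outside, world axes, zero at the start; "torque": the same for the moment, N m; "grip_width": opening from 0.0 (shut) to 1.0 (fully open); "gripper_force": force on a finger pad.
Only numpy, scipy, OpenCV 4.12 (cv2) and the standard library are available. Lean on these libraries where they do the work, as an engineer would, in place of code of your own. Each camera call takes 0.05 s, during which the arm holds its last target. There are 200 camera calls.

## Working session

There is one attempt and no reset: what is moved stays moved. The work goes in short steps, Python scripts to look and compute and a shell command to move; the robot and the scene stay as the last step left them, time stands still between calls to the robot, and variables do not carry over. Pictures are saved under pics/ and viewed, at most 10 in all, crops included, and the job is handed in when it is done.

```bash
mkdir -p pics; python3 - <<'E'
from cell import sensors,cams
import cv2,numpy as np
for n in ["top","side"]:
    p,d=cams.read_camera(n); np.savez(f"{n}0.npz",p=p,d=d,**{k:np.array(v) for k,v in cams.camera_model(n).items()})
    cv2.imwrite(f"pics/{n}0.png",p[:,:,::-1])
    m=cams.camera_model(n); print(n,m)
s=sensors.sense();print(s)
E
```

```text
top {'intrinsics': array([[610.68224861,   0.        , 319.78520327],
       [  0.        , 610.68224861, 231.6329477 ],
       [  0.        ,   0.        ,   1.        ]]), 'D': array([-0.01087493,  0.        ,  0.        ,  0.        ,  0.        ]), 'R': array([[-8.46302401e-03, -9.99964069e-01,  4.88317502e-04],
       [-9.94252567e-01,  8.36256432e-03, -1.06732844e-01],
       [ 1.06724925e-01, -1.38879355e-03, -9.94287615e-01]]), 't': array([-0.03967585,  0.48259214,  1.3910057 ])}
side {'intrinsics': array([[624.65323709,   0.        , 325.576544  ],
       [  0.        , 624.65323709, 233.04800401],
       [  0.        ,   0.        ,   1.        ]]), 'D': array([-0.09966778,  0.        ,  0.        ,  0.        ,  0.        ]), 'R': array([[-0.99787401, -0.06415738,  0.01145837],
       [-0.04521803,  0.55494679, -0.830656  ],
       [ 0.04693392, -0.82940816, -0.55666805]]), 't': array([0.47316547, 0.1339766 , 1.0647731 ])}
{'t': 0.1, 'q': array([-1.49507774e+00,  2.45756863e-01,  1.55887563e+00,  1.48823215e-05,
        1.33872452e+00, -1.74110402e-01]), 'joint_velocities': array([ 0.00013719, -0.00295637, -0.00255427, -0.00074425,  0.00058906,
        0.00110133]), 'tau': array([ 1.06631096e-04, -4.16914380e+01, -3.15526485e+01,  6.86335168e-02,
        3.09724978e-02, -5.20685865e-05]), 'position': array([ 0.16068998, -0.62961984,  0.40365604]), 'orientation': array([[ 9.68955584e-01,  2.47234831e-01, -1.19025420e-04],
       [ 2.47234652e-01, -9.68954038e-01,  1.76040084e-03],
       [ 3.19902242e-04, -1.73517743e-03, -9.99998443e-01]]), 'contact_force': array([-0.12266984, -0.32900417, -0.27840463]), 'torque': array([-0.04477426,  0.00581122, -0.01276655]), 'gripper_force': 0.0, 'grip_width': 0.9990796413493352}
```

View pics/top0.png

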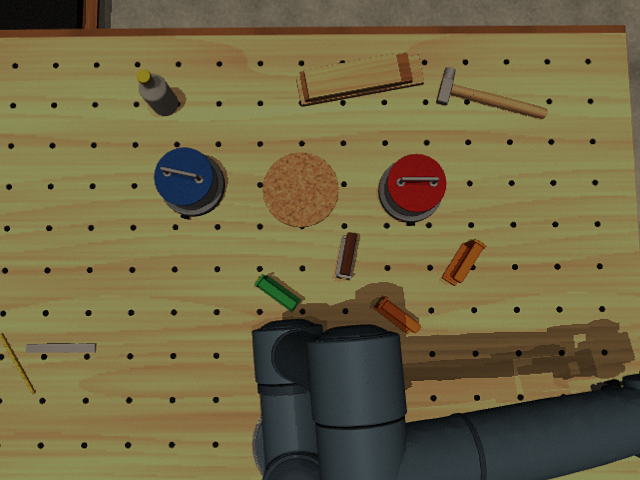

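View pics/side0.png

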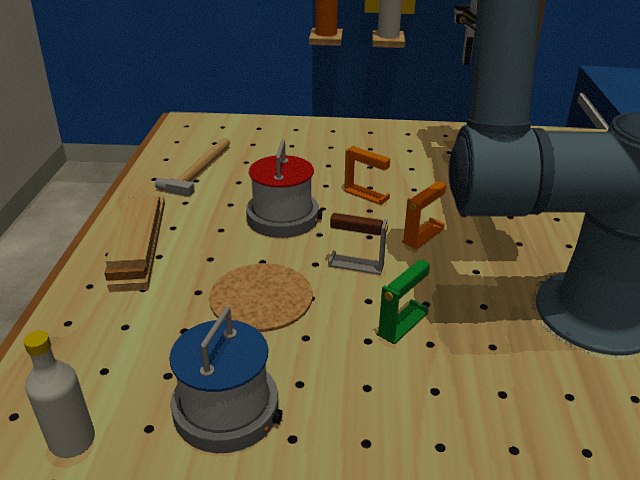

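The top view shows the red lid at (416,183), the blue lid at (185,177), the mat at (301,190) and the brown-handled lifter at (348,253). The side view shows the lifter handle at (357,223) with its upright at (383,247) on the robot side, so its open side faces away from the robot. Next I'll measure these from both views.

```bash
cat > h.py <<'E'
import numpy as np,cv2
def ray(m,uv):
    uv=np.asarray(uv,float).reshape(-1,1,2)
    n=cv2.undistortPoints(uv,np.array(m["intrinsics"]),np.array(m["D"])).reshape(-1,2)
    R=np.array(m["R"]);t=np.array(m["t"])
    return -R.T@t,np.c_[n,np.ones(len(n))]@R
def plane(m,uv,z):
    c,d=ray(m,uv); return c+d*((z-c[2])/d[:,2])[:,None]
def cloud(m,d,mask):
    v,u=np.nonzero(mask&(d>0)); c,r=ray(m,np.c_[u,v]); return c+r*d[v,u][:,None]
def tri(m1,uv1,m2,uv2):
    c1,a=ray(m1,uv1);c2,b=ray(m2,uv2);a=a[0];b=b[0]
    s=np.linalg.lstsq(np.c_[a,-b],c2-c1,rcond=None)[0];p,q=c1+a*s[0],c2+b*s[1]
    return (p+q)/2,np.linalg.norm(p-q)
def rect(P):
    (c,wh,a)=cv2.minAreaRect((P[:,:2]*1000).astype(np.float32)); return np.round(c,1),np.round(wh,1),round(a,1)
E
python3 - <<'E'
from h import *
V={n:np.load(n+"0.npz") for n in("top","side")}
win={"top":{"handle":(330,225,365,285),"red":(370,145,455,225),"blue":(145,140,225,220),"mat":(255,145,345,235)},
"side":{"handle":(320,205,390,242),"red":(235,130,325,240),"blue":(150,290,290,450),"mat":(200,255,320,335)}}
for n,m in V.items():
    p=m["p"];d=m["d"];hsv=cv2.cvtColor(p,cv2.COLOR_RGB2HSV);H,S,Vv=[hsv[...,i].astype(int) for i in range(3)]
    for k,(a,b,c,e) in win[n].items():
        w=np.zeros(d.shape,bool);w[b:e,a:c]=1
        P=cloud(m,d,w)
        if k=="handle":
            mk=w&((H<14)|(H>172))&(S>70)&(Vv<110); Q=cloud(m,d,mk);Q=Q[Q[:,2]>.06]
            zt=np.percentile(Q[:,2],90); T=Q[Q[:,2]>zt-.006]
            print(n,k,"ztop",zt,rect(T),len(T),"uv",np.argwhere(mk).mean(0)[::-1])
        elif k=="mat":
            mk=w&(H<20)&(S>60); Q=cloud(m,d,mk);Q=Q[(Q[:,2]>.004)&(Q[:,2]<.016)]
            print(n,k,np.median(Q[:,2]),cv2.minEnclosingCircle((Q[:,:2]*1000).astype(np.float32)),np.median(Q,0))
        else:
            L=P[P[:,2]>.145];print(n,k,"loop zmax",np.percentile(L[:,2],90),rect(L),len(L))
            mk=w&(S>130)&(((H<8)|(H>172)) if k=="red" else ((H>95)&(H<125)))
            Q=cloud(m,d,mk);Q=Q[Q[:,2]>.1];print("   plate",np.median(Q[:,2]),cv2.minEnclosingCircle((Q[:,:2]*1000).astype(np.float32)))
E
```

```text
top handle ztop 0.10724618629560534 (array([ 425.7, -104.7]), array([20.7, 91.3]), 78.7) 313 uv [347.99277108 253.73253012]
top red loop zmax 0.16659321788734438 (array([ 579.3, -255.5]), array([79.2,  8. ]), 88.8) 150
   plate 0.11600481005113705 ((580.1264038085938, -255.85325622558594), 65.58341979980469)
top blue loop zmax 0.16600119991579992 (array([598.9, 256.4]), array([78.2,  9.2]), 77.6) 150
   plate 0.11564202799186618 ((598.3506469726562, 255.64991760253906), 64.532470703125)
top mat 0.008276177304762822 ((576.9528198242188, 16.89589500427246), 115.34525299072266) [0.58597391 0.00223415 0.00827618]
side handle ztop 0.10189288718505489 (array([ 427.1, -101.3]), array([28. , 92.6]), 78.7) 386 uv [356.00447094 223.25484352]
side red loop zmax 0.16180671927390752 (array([ 580.8, -250.6]), array([81.2,  7.8]), 89.3) 107
   plate 0.11307363631400064 ((578.870361328125, -252.31549072265625), 67.7233657836914)
side blue loop zmax 0.16317209302373692 (array([599.5, 260.6]), array([79.9,  9. ]), 77.9) 382
   plate 0.11458455324528222 ((600.0397338867188, 260.53314208984375), 65.57734680175781)
side mat 0.006671604770240647 ((587.8916625976562, 6.450336456298828), 91.19872283935547) [0.58369419 0.01127217 0.0066716 ]
```

```bash
python3 -m jog '[{"claw":-1,"az":0.8},{"claw":-1,"az":0.8},{"claw":-1,"az":0.8},{"claw":-1,"az":0.8},{"claw":-1,"dx":0.05,"dy":-0.18},{"claw":-1,"dx":0.05,"dy":-0.18},{"claw":-1,"dx":0.05,"dy":-0.18},{"claw":-1,"dx":0.05,"dy":-0.18},{"claw":-1,"dx":0.05,"dy":-0.18},{"claw":-1,"dx":0.05,"dy":-0.18}]'; python3 -m jog '[{"claw":-1,"dx":0.05,"dy":-0.18},{"claw":-1,"dx":0.05,"dy":-0.18},{"claw":-1,"dx":0.05,"dy":-0.18},{"claw":-1},{"claw":-1},{"claw":-1}]'
```

```text
invalid input at $[0]: expected keys claw, dx, dy, dz, ax, ay, az
invalid input at $[0]: expected keys claw, dx, dy, dz, ax, ay, az
```

```bash
python3 -m jog '[{"claw":-1,"dx":0,"dy":0,"dz":0,"ax":0,"ay":0,"az":0.8},{"claw":-1,"dx":0,"dy":0,"dz":0,"ax":0,"ay":0,"az":0.8},{"claw":-1,"dx":0,"dy":0,"dz":0,"ax":0,"ay":0,"az":0.8},{"claw":-1,"dx":0,"dy":0,"dz":0,"ax":0,"ay":0,"az":0.8},{"claw":-1,"dx":0.05,"dy":-0.18,"dz":0,"ax":0,"ay":0,"az":0},{"claw":-1,"dx":0.05,"dy":-0.18,"dz":0,"ax":0,"ay":0,"az":0},{"claw":-1,"dx":0.05,"dy":-0.18,"dz":0,"ax":0,"ay":0,"az":0},{"claw":-1,"dx":0.05,"dy":-0.18,"dz":0,"ax":0,"ay":0,"az":0},{"claw":-1,"dx":0.05,"dy":-0.18,"dz":0,"ax":0,"ay":0,"az":0},{"claw":-1,"dx":0.05,"dy":-0.18,"dz":0,"ax":0,"ay":0,"az":0}]'; python3 -m jog '[{"claw":-1,"dx":0.05,"dy":-0.18,"dz":0,"ax":0,"ay":0,"az":0},{"claw":-1,"dx":0.05,"dy":-0.18,"dz":0,"ax":0,"ay":0,"az":0},{"claw":-1,"dx":0.05,"dy":-0.18,"dz":0,"ax":0,"ay":0,"az":0},{"claw":-1,"dx":0,"dy":0,"dz":0,"ax":0,"ay":0,"az":0},{"claw":-1,"dx":0,"dy":0,"dz":0,"ax":0,"ay":0,"az":0}]'
```

```text
t: 1.1
position: [0.2875, -0.3778, 0.4042]
orientation: [[0.981, -0.196, -0.0], [-0.196, -0.981, 0.001], [-0.0, -0.001, -1.0]]
contact_force: [0.7, -0.5, 0.3]
grip_width: 1.001
gripper_force: 0.0
t: 1.6
position: [0.3505, -0.254, 0.4045]
orientation: [[0.981, -0.193, -0.0], [-0.193, -0.981, -0.0], [-0.0, 0.0, -1.0]]
contact_force: [-0.5, -0.5, 0.8]
grip_width: 0.999
gripper_force: 0.0
```

```bash
python3 -m jog '[{"claw":-1,"dx":0.045,"dy":-0.162,"dz":0,"ax":0,"ay":0,"az":0},{"claw":-1,"dx":0.045,"dy":-0.162,"dz":0,"ax":0,"ay":0,"az":0},{"claw":-1,"dx":0.045,"dy":-0.162,"dz":0,"ax":0,"ay":0,"az":0},{"claw":-1,"dx":0.045,"dy":-0.162,"dz":0,"ax":0,"ay":0,"az":0},{"claw":-1,"dx":0,"dy":0,"dz":0,"ax":0,"ay":0,"az":0},{"claw":-1,"dx":0,"dy":0,"dz":0,"ax":0,"ay":0,"az":0},{"claw":-1,"dx":0,"dy":0,"dz":0,"ax":0,"ay":0,"az":0}]'
python3 - <<'E'
from h import *
from cell import cams,sensors
m=cams.camera_model("wrist");p,d=cams.read_camera("wrist");cv2.imwrite("pics/w1.png",p[:,:,::-1])
hsv=cv2.cvtColor(p,cv2.COLOR_RGB2HSV).astype(int);H,S,V=[hsv[...,i] for i in range(3)]
mk=((H<14)|(H>172))&(S>70)&(V<120);Q=cloud(m,d,mk)
pos=sensors.sense()["position"];Q=Q[(np.abs(Q[:,2]-.1)<.012)&(np.hypot(*(Q[:,:2]-[.426,-.104]).T)<.07)]
print(pos,len(Q))
if len(Q):
    print(np.percentile(Q[:,2],[5,50,95]),rect(Q))
E
```

```text
t: 2.3
position: [0.4259, -0.1062, 0.4045]
orientation: [[0.98, -0.198, -0.001], [-0.198, -0.98, -0.0], [-0.0, 0.0, -1.0]]
contact_force: [-0.4, 0.6, 0.1]
grip_width: 0.998
gripper_force: 0.0
[ 0.42579829 -0.10627621  0.40453331] 825
[0.10255335 0.10383219 0.10497546] (array([ 426.1, -106.1]), array([19.9, 90.1]), 79.0)
```

View pics/w1.png

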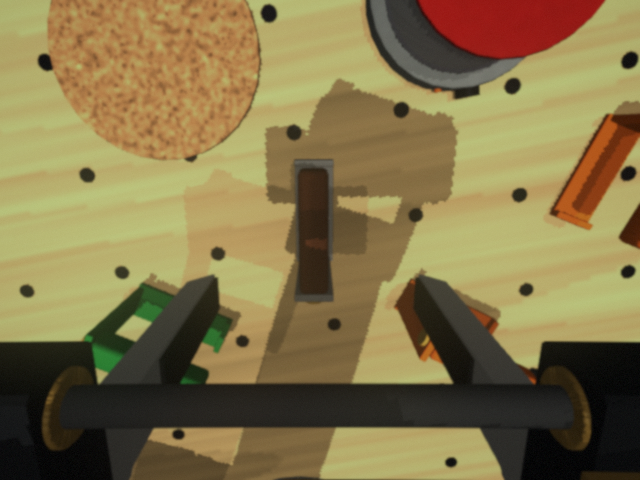

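The wrist picture shows the brown handle, centred at (313,232), aligned with the fingers. The mat (155,70) and the red lid (510,20) are clear of it. I'll descend and grip.

```bash
python3 -m jog '[{"claw":-1,"dx":0,"dy":0,"dz":0.12,"ax":0,"ay":0,"az":0},{"claw":-1,"dx":0,"dy":0,"dz":0.12,"ax":0,"ay":0,"az":0},{"claw":-1,"dx":0,"dy":0,"dz":0.12,"ax":0,"ay":0,"az":0},{"claw":-1,"dx":0,"dy":0,"dz":0.1,"ax":0,"ay":0,"az":0},{"claw":-1,"dx":0,"dy":0,"dz":0.07,"ax":0,"ay":0,"az":0},{"claw":-1,"dx":0,"dy":0,"dz":0,"ax":0,"ay":0,"az":0},{"claw":-1,"dx":0,"dy":0,"dz":0,"ax":0,"ay":0,"az":0},{"claw":-1,"dx":0,"dy":0,"dz":0,"ax":0,"ay":0,"az":0}]'
python3 -m jog '[{"claw":1,"dx":0,"dy":0,"dz":0,"ax":0,"ay":0,"az":0},{"claw":1,"dx":0,"dy":0,"dz":0,"ax":0,"ay":0,"az":0},{"claw":1,"dx":0,"dy":0,"dz":0,"ax":0,"ay":0,"az":0},{"claw":1,"dx":0,"dy":0,"dz":0,"ax":0,"ay":0,"az":0},{"claw":1,"dx":0,"dy":0,"dz":0,"ax":0,"ay":0,"az":0},{"claw":1,"dx":0,"dy":0,"dz":0,"ax":0,"ay":0,"az":0},{"claw":1,"dx":0,"dy":0,"dz":0,"ax":0,"ay":0,"az":0},{"claw":1,"dx":0,"dy":0,"dz":0,"ax":0,"ay":0,"az":0}]'
```

```text
t: 3.15
position: [0.4265, -0.1055, 0.2735]
orientation: [[0.98, -0.197, 0.002], [-0.197, -0.98, -0.001], [0.002, 0.001, -1.0]]
contact_force: [0.1, 0.1, 0.1]
grip_width: 1.003
gripper_force: 0.0
t: 3.95
position: [0.4261, -0.1046, 0.2721]
orientation: [[0.981, -0.196, -0.0], [-0.196, -0.981, 0.0], [-0.0, -0.0, -1.0]]
contact_force: [-0.8, 0.4, 0.0]
grip_width: 0.357
gripper_force: 0.0
```

```bash
python3 -m jog '[{"claw":1,"dx":0,"dy":0,"dz":0,"ax":0,"ay":0,"az":0},{"claw":1,"dx":0,"dy":0,"dz":0,"ax":0,"ay":0,"az":0},{"claw":1,"dx":0,"dy":0,"dz":0,"ax":0,"ay":0,"az":0},{"claw":1,"dx":0,"dy":0,"dz":0,"ax":0,"ay":0,"az":0},{"claw":1,"dx":0,"dy":0,"dz":0,"ax":0,"ay":0,"az":0}]'
```

```text
t: 4.45
position: [0.4261, -0.1046, 0.2721]
orientation: [[0.981, -0.196, -0.0], [-0.196, -0.981, 0.0], [-0.0, -0.0, -1.0]]
contact_force: [-0.0, -0.1, -0.3]
grip_width: 0.23
gripper_force: 30.0
```

```bash
python3 -m jog '[{"claw":1,"dx":0,"dy":0,"dz":-0.04,"ax":0,"ay":0,"az":0},{"claw":1,"dx":0,"dy":0,"dz":-0.1,"ax":0,"ay":0,"az":0},{"claw":1,"dx":0,"dy":0,"dz":-0.12,"ax":0,"ay":0,"az":0},{"claw":1,"dx":0,"dy":0,"dz":-0.12,"ax":0,"ay":0,"az":0},{"claw":1,"dx":0,"dy":0,"dz":-0.1,"ax":0,"ay":0,"az":0},{"claw":1,"dx":0,"dy":0,"dz":-0.04,"ax":0,"ay":0,"az":0},{"claw":1,"dx":0,"dy":0,"dz":0,"ax":0,"ay":0,"az":-0.42},{"claw":1,"dx":0,"dy":0,"dz":0,"ax":0,"ay":0,"az":-0.42},{"claw":1,"dx":0,"dy":0,"dz":0,"ax":0,"ay":0,"az":-0.42},{"claw":1,"dx":0,"dy":0,"dz":0,"ax":0,"ay":0,"az":0}]'
python3 -m jog '[{"claw":1,"dx":0.02,"dy":0.06,"dz":0,"ax":0,"ay":0,"az":0},{"claw":1,"dx":0.034,"dy":0.1,"dz":0,"ax":0,"ay":0,"az":0},{"claw":1,"dx":0.04,"dy":0.14,"dz":0,"ax":0,"ay":0,"az":0},{"claw":1,"dx":0.04,"dy":0.14,"dz":0,"ax":0,"ay":0,"az":0},{"claw":1,"dx":0.034,"dy":0.1,"dz":0,"ax":0,"ay":0,"az":0},{"claw":1,"dx":0.02,"dy":0.06,"dz":0,"ax":0,"ay":0,"az":0},{"claw":1,"dx":0,"dy":0,"dz":0,"ax":0,"ay":0,"az":0},{"claw":1,"dx":0,"dy":0,"dz":0,"ax":0,"ay":0,"az":0},{"claw":1,"dx":0,"dy":0,"dz":0,"ax":0,"ay":0,"az":0}]'
python3 - <<'E'
from h import *
from cell import cams,sensors
m=cams.camera_model("wrist");p,d=cams.read_camera("wrist");cv2.imwrite("pics/w2.png",p[:,:,::-1])
P=cloud(m,d,d>0)
L=P[(P[:,2]>.15)&(P[:,2]<.175)&(abs(P[:,0]-.58)<.03)&(abs(P[:,1]+.255)<.06)];print("loop",len(L));
if len(L):print(np.percentile(L[:,2],[5,50,95]),rect(L))
hsv=cv2.cvtColor(p,cv2.COLOR_RGB2HSV).astype(int);H,S,V=[hsv[...,i] for i in range(3)]
Q=cloud(m,d,((H<14)|(H>172))&(S>70)&(V<120));Q=Q[abs(Q[:,2]-.23)<.015]
print("handle",len(Q),len(Q) and (np.median(Q[:,2]),rect(Q)),sensors.sense()["position"])
p,d=cams.read_camera("side");cv2.imwrite("pics/s2.png",p[80:380,180:580,::-1])
E
```

```text
t: 5.45
position: [0.4258, -0.1045, 0.4013]
orientation: [[1.0, -0.021, -0.002], [-0.021, -1.0, 0.001], [-0.002, -0.001, -1.0]]
contact_force: [0.7, 0.5, -2.8]
grip_width: 0.231
gripper_force: 30.0
t: 6.35
position: [0.4698, -0.2547, 0.4019]
orientation: [[1.0, -0.02, -0.0], [-0.02, -1.0, 0.001], [-0.0, -0.001, -1.0]]
contact_force: [0.1, 0.3, -3.3]
grip_width: 0.231
gripper_force: 30.0
loop 2678
[0.16039845 0.16303763 0.16454616] (array([ 579.8, -256.8]), array([79.6,  8.2]), 89.3)
handle 8881 (np.float64(0.23360143467192412), (array([ 466.3, -255.6]), array([ 23.8, 101.1]), 87.1)) [ 0.46982001 -0.25463261  0.40205114]
```

View pics/w2.png

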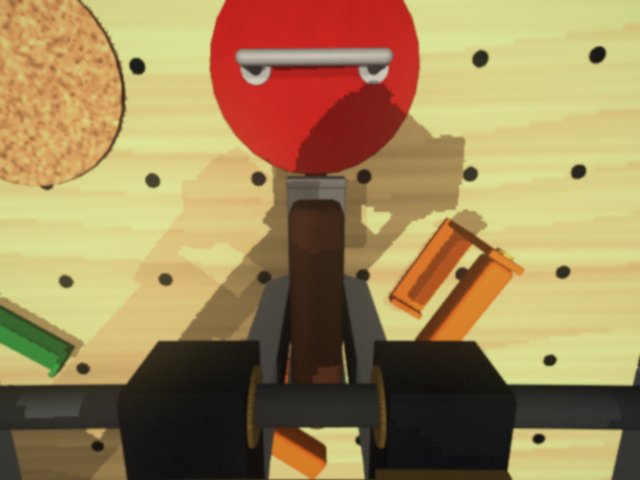

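View pics/s2.png

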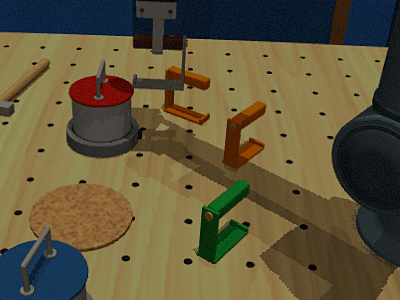

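The wrist picture shows the lip at (316,185) heading at the loop's middle (315,57). The side crop shows the tongue (155,83) level and between the plate and the bar. I'll slide it in.

```bash
python3 -m jog '[{"claw":1,"dx":0.03,"dy":0,"dz":0,"ax":0,"ay":0,"az":0},{"claw":1,"dx":0.06,"dy":0,"dz":0,"ax":0,"ay":0,"az":0},{"claw":1,"dx":0.07,"dy":0,"dz":0,"ax":0,"ay":0,"az":0},{"claw":1,"dx":0.07,"dy":0,"dz":0,"ax":0,"ay":0,"az":0},{"claw":1,"dx":0.07,"dy":0,"dz":0,"ax":0,"ay":0,"az":0},{"claw":1,"dx":0.06,"dy":0,"dz":0,"ax":0,"ay":0,"az":0},{"claw":1,"dx":0.05,"dy":0,"dz":0,"ax":0,"ay":0,"az":0},{"claw":1,"dx":0.03,"dy":0,"dz":0,"ax":0,"ay":0,"az":0},{"claw":1,"dx":0,"dy":0,"dz":0,"ax":0,"ay":0,"az":0},{"claw":1,"dx":0,"dy":0,"dz":0,"ax":0,"ay":0,"az":0}]'
python3 - <<'E'
from cell import cams,sensors
import cv2
print(sensors.sense()["position"])
p,d=cams.read_camera("side");cv2.imwrite("pics/s3.png",cv2.resize(p[80:260,180:420,::-1],None,fx=2.5,fy=2.5))
E
```

```text
t: 7.45
position: [0.5798, -0.2577, 0.402]
orientation: [[1.0, -0.021, -0.0], [-0.021, -1.0, 0.0], [-0.0, -0.0, -1.0]]
contact_force: [0.1, -0.4, -3.1]
grip_width: 0.232
gripper_force: 30.0
[ 0.57984949 -0.25768481  0.40203385]
```

View pics/s3.png

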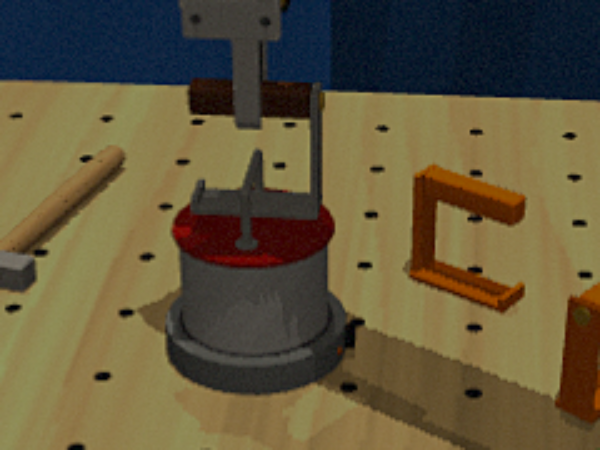

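The lip (198,190) is past the loop bar (255,160), and the bar is over the middle of the tongue. I'll lift slowly.

```bash
python3 -m jog '[{"claw":1,"dx":0,"dy":0,"dz":-0.03,"ax":0,"ay":0,"az":0},{"claw":1,"dx":0,"dy":0,"dz":-0.03,"ax":0,"ay":0,"az":0},{"claw":1,"dx":0,"dy":0,"dz":-0.012,"ax":0,"ay":0,"az":0},{"claw":1,"dx":0,"dy":0,"dz":-0.008,"ax":0,"ay":0,"az":0},{"claw":1,"dx":0,"dy":0,"dz":-0.008,"ax":0,"ay":0,"az":0},{"claw":1,"dx":0,"dy":0,"dz":-0.008,"ax":0,"ay":0,"az":0},{"claw":1,"dx":0,"dy":0,"dz":-0.008,"ax":0,"ay":0,"az":0},{"claw":1,"dx":0,"dy":0,"dz":-0.008,"ax":0,"ay":0,"az":0},{"claw":1,"dx":0,"dy":0,"dz":0,"ax":0,"ay":0,"az":0},{"claw":1,"dx":0,"dy":0,"dz":0,"ax":0,"ay":0,"az":0}]'
python3 -m jog '[{"claw":1,"dx":0,"dy":0,"dz":-0.012,"ax":0,"ay":0,"az":0},{"claw":1,"dx":0,"dy":0,"dz":-0.016,"ax":0,"ay":0,"az":0},{"claw":1,"dx":0,"dy":0,"dz":-0.02,"ax":0,"ay":0,"az":0},{"claw":1,"dx":0,"dy":0,"dz":-0.03,"ax":0,"ay":0,"az":0},{"claw":1,"dx":0,"dy":0,"dz":-0.03,"ax":0,"ay":0,"az":0},{"claw":1,"dx":0,"dy":0,"dz":-0.03,"ax":0,"ay":0,"az":0},{"claw":1,"dx":0,"dy":0,"dz":-0.02,"ax":0,"ay":0,"az":0},{"claw":1,"dx":0,"dy":0,"dz":-0.01,"ax":0,"ay":0,"az":0},{"claw":1,"dx":0,"dy":0,"dz":0,"ax":0,"ay":0,"az":0},{"claw":1,"dx":0,"dy":0,"dz":0,"ax":0,"ay":0,"az":0}]'
python3 - <<'E'
from cell import cams,sensors
import cv2
from h import *
print(sensors.sense()["position"])
p,d=cams.read_camera("side");cv2.imwrite("pics/s4.png",cv2.resize(p[20:240,180:420,::-1],None,fx=2.5,fy=2.5))
# mat from top and wrist, circle fits on mat colour edges
m=cams.camera_model("top");p,d=cams.read_camera("top")
for n,m,p,d in (("top",m,p,d),("side",)+(cams.camera_model("side"),)+cams.read_camera("side")):
    P=cloud(m,d,d>0)
    hsv=cv2.cvtColor(p,cv2.COLOR_RGB2HSV).astype(int);H,S,V=[hsv[...,i] for i in range(3)]
    gray=cv2.cvtColor(p,cv2.COLOR_RGB2GRAY)
    mk=((H<17)&(S>70)&(V>70)).astype(np.uint8);mk=cv2.morphologyEx(mk,cv2.MORPH_CLOSE,np.ones((7,7)));mk=cv2.morphologyEx(mk,cv2.MORPH_OPEN,np.ones((9,9)))
    cs,_=cv2.findContours(mk,cv2.RETR_EXTERNAL,cv2.CHAIN_APPROX_NONE)
    for c in cs:
        if cv2.contourArea(c)>1500:
            W=plane(m,c.reshape(-1,2),.008);e=cv2.fitEllipse((W[:,:2]*1000).astype(np.float32));print(n,cv2.contourArea(c),e)
E
```

```text
t: 8.5
position: [0.5799, -0.2579, 0.4301]
orientation: [[1.0, -0.021, -0.0], [-0.021, -1.0, -0.0], [-0.0, 0.0, -1.0]]
contact_force: [-0.7, -0.6, -6.7]
grip_width: 0.23
gripper_force: 30.0
t: 9.5
position: [0.5799, -0.2579, 0.4718]
orientation: [[1.0, -0.021, -0.001], [-0.021, -1.0, 0.0], [-0.001, -0.0, -1.0]]
contact_force: [0.4, -0.3, -6.5]
grip_width: 0.231
gripper_force: 30.0
[ 0.57988269 -0.25788451  0.47180307]
top 2917.5 ((214.1219024658203, 115.8091812133789), (96.42094421386719, 242.3733673095703), 47.90812683105469)
top 4269.5 ((585.6743774414062, 1.4311269521713257), (175.0553436279297, 176.53028869628906), 133.91464233398438)
side 4909.0 ((583.76416015625, 7.417552947998047), (165.5233917236328, 179.74049377441406), 54.03376007080078)
```

View pics/s4.png

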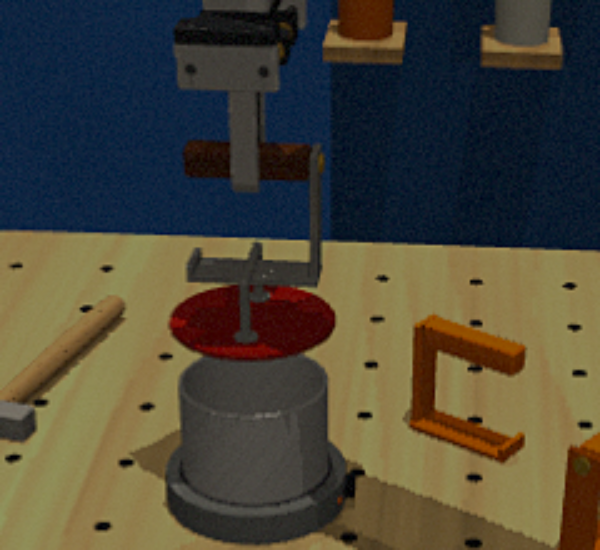

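The lid hangs level at about (250,322), clear of the pot rim at (255,385). I'll carry it gently toward the mat and refine the mat centre with the wrist camera on the way.

```bash
python3 -m jog '[{"claw":1,"dx":0,"dy":-0.01,"dz":0,"ax":0,"ay":0,"az":0},{"claw":1,"dx":0,"dy":-0.02,"dz":0,"ax":0,"ay":0,"az":0},{"claw":1,"dx":0,"dy":-0.03,"dz":0,"ax":0,"ay":0,"az":0},{"claw":1,"dx":0,"dy":-0.04,"dz":0,"ax":0,"ay":0,"az":0},{"claw":1,"dx":0,"dy":-0.05,"dz":0,"ax":0,"ay":0,"az":0},{"claw":1,"dx":0,"dy":-0.06,"dz":0,"ax":0,"ay":0,"az":0},{"claw":1,"dx":0,"dy":-0.06,"dz":0,"ax":0,"ay":0,"az":0},{"claw":1,"dx":0,"dy":-0.06,"dz":0,"ax":0,"ay":0,"az":0},{"claw":1,"dx":0,"dy":-0.06,"dz":0,"ax":0,"ay":0,"az":0},{"claw":1,"dx":0,"dy":-0.06,"dz":0,"ax":0,"ay":0,"az":0}]'
cat > look.py <<'E'
from cell import cams,sensors
from h import *
import sys
def mat(name,m,p,d):
    hsv=cv2.cvtColor(p,cv2.COLOR_RGB2HSV).astype(int);H,S,V=[hsv[...,i] for i in range(3)]
    mk=((H<17)&(S>70)&(V>70)).astype(np.uint8);mk=cv2.morphologyEx(mk,cv2.MORPH_CLOSE,np.ones((7,7)));mk=cv2.morphologyEx(mk,cv2.MORPH_OPEN,np.ones((9,9)))
    cs,_=cv2.findContours(mk,cv2.RETR_EXTERNAL,cv2.CHAIN_APPROX_NONE);c=np.vstack(cs).reshape(-1,2)
    c=c[(c[:,0]>3)&(c[:,0]<636)&(c[:,1]>3)&(c[:,1]<476)]
    W=plane(m,c,.008)[:,:2]*1000;r=np.hypot(*(W-[585,1]).T);W=W[abs(r-89)<5]
    if len(W)<20: print(name,"few");return
    s=np.linalg.lstsq(np.c_[2*W,np.ones(len(W))],(W**2).sum(1),rcond=None)[0]
    print(name,"mat",s[:2],"r",np.sqrt(s[2]+s[:2]@s[:2]),len(W))
def lid(name,m,p,d,zlo,zhi,x0,y0):
    P=cloud(m,d,d>0);L=P[(P[:,2]>zlo)&(P[:,2]<zhi)&(abs(P[:,0]-x0)<.025)&(abs(P[:,1]-y0)<.06)]
    print(name,"loop",len(L),len(L)and(np.percentile(L[:,2],[10,50,90]),rect(L)))
def red(name,m,p,d):
    hsv=cv2.cvtColor(p,cv2.COLOR_RGB2HSV).astype(int);H,S,V=[hsv[...,i] for i in range(3)]
    Q=cloud(m,d,((H<5)|(H>174))&(S>150)&(V>50));Q=Q[abs(Q[:,2]-np.median(Q[:,2]))<.008]
    A=np.linalg.lstsq(np.c_[Q[:,:2]-Q[:,:2].mean(0),np.ones(len(Q))],Q[:,2],rcond=None)[0]
    c,r=cv2.minEnclosingCircle((Q[:,:2]*1000).astype(np.float32));print(name,"plate",np.round(c,1),round(r,1),"z",A[2].round(4),"tilt deg",np.degrees(A[:2]).round(2))
def views(ns):
    for n in ns:
        m=cams.camera_model(n);p,d=cams.read_camera(n);yield n,m,p,d
E
python3 - <<'E'
from look import *
print(sensors.sense()["position"])
for v in views(["wrist","top","side"]): mat(*v);red(*v)
E
```

```text
t: 10.65
position: [0.5823, -0.144, 0.4722]
orientation: [[1.0, -0.021, 0.0], [-0.021, -1.0, 0.0], [0.0, -0.0, -1.0]]
contact_force: [-0.1, 0.4, -6.4]
grip_width: 0.231
gripper_force: 30.0
[ 0.58229    -0.14395267  0.47220151]
wrist mat [585.10024221  -0.73441742] r 86.86457629293886 146
wrist plate [ 581.4 -143. ] 64.1 z 0.166 tilt deg [-0.16  0.04]
top mat [585.10223068   1.28298754] r 88.15480958766496 144
top plate [ 584.4 -192.4] 7.9 z 0.1642 tilt deg [-2.68 -3.21]
side mat [585.53793887   4.18891408] r 87.46845790188235 88
side plate [ 582. -135.] 65.5 z 0.1634 tilt deg [0.15 0.03]
```

```bash
python3 -m jog '[{"claw":1,"dx":0,"dy":-0.03,"dz":0,"ax":0,"ay":0,"az":0},{"claw":1,"dx":0,"dy":-0.05,"dz":0,"ax":0,"ay":0,"az":0},{"claw":1,"dx":0,"dy":-0.06,"dz":0,"ax":0,"ay":0,"az":0},{"claw":1,"dx":0,"dy":-0.06,"dz":0,"ax":0,"ay":0,"az":0},{"claw":1,"dx":0,"dy":-0.06,"dz":0,"ax":0,"ay":0,"az":0},{"claw":1,"dx":0,"dy":-0.06,"dz":0,"ax":0,"ay":0,"az":0},{"claw":1,"dx":0,"dy":-0.06,"dz":0,"ax":0,"ay":0,"az":0},{"claw":1,"dx":0,"dy":-0.06,"dz":0,"ax":0,"ay":0,"az":0},{"claw":1,"dx":0,"dy":-0.05,"dz":0,"ax":0,"ay":0,"az":0},{"claw":1,"dx":0,"dy":-0.04,"dz":0,"ax":0,"ay":0,"az":0}]'
python3 -m jog '[{"claw":1,"dx":0,"dy":-0.03,"dz":0,"ax":0,"ay":0,"az":0},{"claw":1,"dx":0,"dy":-0.01,"dz":0,"ax":0,"ay":0,"az":0},{"claw":1,"dx":0,"dy":0,"dz":0,"ax":0,"ay":0,"az":0},{"claw":1,"dx":0,"dy":0,"dz":0,"ax":0,"ay":0,"az":0},{"claw":1,"dx":0,"dy":0,"dz":0,"ax":0,"ay":0,"az":0}]'
python3 - <<'E'
from look import *
print(sensors.sense()["position"])
for v in views(["wrist"]): red(*v);lid(*v,.19,.225,.585,0)
E
```

```text
t: 11.8
position: [0.5851, -0.0117, 0.4722]
orientation: [[1.0, -0.021, 0.0], [-0.021, -1.0, -0.0], [0.0, 0.0, -1.0]]
contact_force: [-0.8, 0.3, -6.6]
grip_width: 0.232
gripper_force: 30.0
t: 12.3
position: [0.5853, -0.0034, 0.4721]
orientation: [[1.0, -0.022, -0.0], [-0.022, -1.0, -0.0], [-0.0, 0.0, -1.0]]
contact_force: [0.2, 1.1, -6.6]
grip_width: 0.233
gripper_force: 30.0
[ 0.58533755 -0.00343575  0.47214487]
wrist plate [584.8  -1.7] 63.9 z 0.166 tilt deg [-0.08  0.01]
wrist loop 1073 (array([0.20049221, 0.21278079, 0.21423171]), (array([592.5,  -0.9]), array([39.4, 77.7]), 11.8))
```

```bash
python3 -m jog '[{"claw":1,"dx":0,"dy":0,"dz":0.03,"ax":0,"ay":0,"az":0},{"claw":1,"dx":0,"dy":0,"dz":0.05,"ax":0,"ay":0,"az":0},{"claw":1,"dx":0,"dy":0,"dz":0.07,"ax":0,"ay":0,"az":0},{"claw":1,"dx":0,"dy":0,"dz":0.07,"ax":0,"ay":0,"az":0},{"claw":1,"dx":0,"dy":0,"dz":0.07,"ax":0,"ay":0,"az":0},{"claw":1,"dx":0,"dy":0,"dz":0.07,"ax":0,"ay":0,"az":0},{"claw":1,"dx":0,"dy":0,"dz":0.07,"ax":0,"ay":0,"az":0},{"claw":1,"dx":0,"dy":0,"dz":0.06,"ax":0,"ay":0,"az":0},{"claw":1,"dx":0,"dy":0,"dz":0.04,"ax":0,"ay":0,"az":0},{"claw":1,"dx":0,"dy":0,"dz":0.02,"ax":0,"ay":0,"az":0}]'
python3 -m jog '[{"claw":1,"dx":0,"dy":0,"dz":0.005,"ax":0,"ay":0,"az":0},{"claw":1,"dx":0,"dy":0,"dz":0.008,"ax":0,"ay":0,"az":0},{"claw":1,"dx":0,"dy":0,"dz":0.008,"ax":0,"ay":0,"az":0},{"claw":1,"dx":0,"dy":0,"dz":0.008,"ax":0,"ay":0,"az":0},{"claw":1,"dx":0,"dy":0,"dz":0.008,"ax":0,"ay":0,"az":0},{"claw":1,"dx":0,"dy":0,"dz":0.008,"ax":0,"ay":0,"az":0},{"claw":1,"dx":0,"dy":0,"dz":0.008,"ax":0,"ay":0,"az":0},{"claw":1,"dx":0,"dy":0,"dz":0.012,"ax":0,"ay":0,"az":0},{"claw":1,"dx":0,"dy":0,"dz":0,"ax":0,"ay":0,"az":0},{"claw":1,"dx":0,"dy":0,"dz":0,"ax":0,"ay":0,"az":0}]'
python3 - <<'E'
from look import *
print(sensors.sense()["position"])
for v in views(["wrist","side"]):
    red(*v)
    if v[0]=="side": cv2.imwrite("pics/s5.png",cv2.resize(v[2][100:360,150:450,::-1],None,fx=2,fy=2))
E
```

```text
t: 13.35
position: [0.585, -0.003, 0.3331]
orientation: [[1.0, -0.021, -0.002], [-0.021, -1.0, 0.0], [-0.002, -0.0, -1.0]]
contact_force: [0.8, 1.2, -6.3]
grip_width: 0.232
gripper_force: 30.0
t: 14.35
position: [0.5853, -0.003, 0.3185]
orientation: [[1.0, -0.021, 0.0], [-0.021, -1.0, -0.0], [0.0, 0.0, -1.0]]
contact_force: [-0.6, -0.3, -2.6]
grip_width: 0.234
gripper_force: 30.0
[ 0.58534692 -0.00297955  0.31845715]
wrist plate [585.4  -1.8] 63.8 z 0.02 tilt deg [-0.08 -0.08]
side plate [ 526.1 -166.9] 245.7 z 0.0185 tilt deg [ 0.09 -0.35]
```

View pics/s5.png

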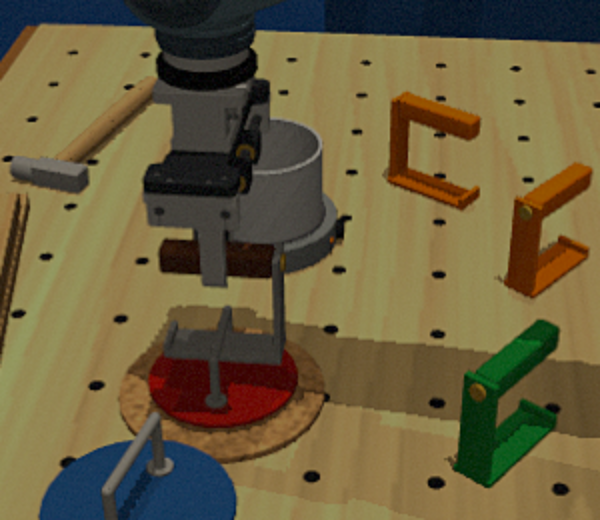

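The red lid sits level and central on the mat at (222,385), with the tongue still inside the loop. I'll lower the tongue free and draw it out.

```bash
python3 -m jog '[{"claw":1,"dx":0,"dy":0,"dz":0.026,"ax":0,"ay":0,"az":0},{"claw":1,"dx":0,"dy":0,"dz":0.024,"ax":0,"ay":0,"az":0},{"claw":1,"dx":0,"dy":0,"dz":0,"ax":0,"ay":0,"az":0},{"claw":1,"dx":0,"dy":0,"dz":0,"ax":0,"ay":0,"az":0}]'
python3 -m jog '[{"claw":1,"dx":-0.03,"dy":0,"dz":0,"ax":0,"ay":0,"az":0},{"claw":1,"dx":-0.06,"dy":0,"dz":0,"ax":0,"ay":0,"az":0},{"claw":1,"dx":-0.07,"dy":0,"dz":0,"ax":0,"ay":0,"az":0},{"claw":1,"dx":-0.08,"dy":0,"dz":0,"ax":0,"ay":0,"az":0},{"claw":1,"dx":-0.08,"dy":0,"dz":0,"ax":0,"ay":0,"az":0},{"claw":1,"dx":-0.07,"dy":0,"dz":0,"ax":0,"ay":0,"az":0},{"claw":1,"dx":-0.06,"dy":0,"dz":0,"ax":0,"ay":0,"az":0},{"claw":1,"dx":-0.05,"dy":0,"dz":0,"ax":0,"ay":0,"az":0},{"claw":1,"dx":0,"dy":0,"dz":0,"ax":0,"ay":0,"az":0},{"claw":1,"dx":0,"dy":0,"dz":0,"ax":0,"ay":0,"az":0}]'
```

```text
t: 14.85
position: [0.5852, -0.0029, 0.3054]
orientation: [[1.0, -0.021, -0.001], [-0.021, -1.0, 0.0], [-0.001, -0.0, -1.0]]
contact_force: [0.5, -0.8, -2.9]
grip_width: 0.23
gripper_force: 30.0
t: 15.85
position: [0.4604, -0.0003, 0.3063]
orientation: [[1.0, -0.021, 0.001], [-0.021, -1.0, -0.0], [0.001, 0.0, -1.0]]
contact_force: [0.1, -0.6, -2.1]
grip_width: 0.232
gripper_force: 30.0
```

```bash
python3 -m jog '[{"claw":1,"dx":0,"dy":0,"dz":-0.06,"ax":0,"ay":0,"az":0},{"claw":1,"dx":0,"dy":0,"dz":-0.12,"ax":0,"ay":0,"az":0},{"claw":1,"dx":0,"dy":0,"dz":-0.12,"ax":0,"ay":0,"az":0},{"claw":1,"dx":0,"dy":0,"dz":-0.06,"ax":0,"ay":0,"az":0},{"claw":1,"dx":-0.02,"dy":0.06,"dz":0,"ax":0,"ay":0,"az":0},{"claw":1,"dx":-0.03,"dy":0.11,"dz":0,"ax":0,"ay":0,"az":0},{"claw":1,"dx":-0.04,"dy":0.13,"dz":0,"ax":0,"ay":0,"az":0},{"claw":1,"dx":-0.03,"dy":0.08,"dz":0,"ax":0,"ay":0,"az":0},{"claw":1,"dx":-0.01,"dy":0.04,"dz":0,"ax":0,"ay":0,"az":0},{"claw":1,"dx":0,"dy":0,"dz":0,"ax":0,"ay":0,"az":0}]'
python3 -m jog '[{"claw":1,"dx":0,"dy":0,"dz":0.05,"ax":0,"ay":0,"az":0},{"claw":1,"dx":0,"dy":0,"dz":0.09,"ax":0,"ay":0,"az":0},{"claw":1,"dx":0,"dy":0,"dz":0.11,"ax":0,"ay":0,"az":0},{"claw":1,"dx":0,"dy":0,"dz":0.11,"ax":0,"ay":0,"az":0},{"claw":1,"dx":0,"dy":0,"dz":0.08,"ax":0,"ay":0,"az":0},{"claw":1,"dx":0,"dy":0,"dz":0.04,"ax":0,"ay":0,"az":0},{"claw":1,"dx":0,"dy":0,"dz":0,"ax":0,"ay":0,"az":0},{"claw":1,"dx":0,"dy":0,"dz":0,"ax":0,"ay":0,"az":0},{"claw":1,"dx":0,"dy":0,"dz":0,"ax":0,"ay":0,"az":0}]'
```

```text
t: 16.85
position: [0.4258, -0.1055, 0.3962]
orientation: [[1.0, -0.023, 0.001], [-0.023, -1.0, -0.0], [0.001, 0.0, -1.0]]
contact_force: [-0.2, -0.4, -2.0]
grip_width: 0.232
gripper_force: 30.0
t: 17.75
position: [0.4262, -0.1047, 0.2771]
orientation: [[1.0, -0.021, 0.002], [-0.021, -1.0, -0.001], [0.002, 0.001, -1.0]]
contact_force: [-0.3, 0.6, -2.1]
grip_width: 0.23
gripper_force: 30.0
```

```bash
python3 -m jog '[{"claw":1,"dx":0,"dy":0,"dz":0.005,"ax":0,"ay":0,"az":0},{"claw":1,"dx":0,"dy":0,"dz":0.005,"ax":0,"ay":0,"az":0},{"claw":1,"dx":0,"dy":0,"dz":0.004,"ax":0,"ay":0,"az":0},{"claw":1,"dx":0,"dy":0,"dz":0.003,"ax":0,"ay":0,"az":0},{"claw":1,"dx":0,"dy":0,"dz":0.001,"ax":0,"ay":0,"az":0},{"claw":1,"dx":0,"dy":0,"dz":0,"ax":0,"ay":0,"az":0},{"claw":1,"dx":0,"dy":0,"dz":0,"ax":0,"ay":0,"az":0}]'
```

```text
t: 18.45
position: [0.4258, -0.1047, 0.2721]
orientation: [[1.0, -0.021, 0.0], [-0.021, -1.0, -0.0], [0.0, 0.0, -1.0]]
contact_force: [-2.8, 1.4, 6.7]
grip_width: 0.23
gripper_force: 30.0
```

Touching the bench with light pressure. Releasing now.

```bash
python3 -m jog '[{"claw":-1,"dx":0,"dy":0,"dz":0,"ax":0,"ay":0,"az":0},{"claw":-1,"dx":0,"dy":0,"dz":0,"ax":0,"ay":0,"az":0},{"claw":-1,"dx":0,"dy":0,"dz":0,"ax":0,"ay":0,"az":0},{"claw":-1,"dx":0,"dy":0,"dz":0,"ax":0,"ay":0,"az":0},{"claw":-1,"dx":0,"dy":0,"dz":0,"ax":0,"ay":0,"az":0},{"claw":-1,"dx":0,"dy":0,"dz":0,"ax":0,"ay":0,"az":0},{"claw":-1,"dx":0,"dy":0,"dz":0,"ax":0,"ay":0,"az":0},{"claw":-1,"dx":0,"dy":0,"dz":0,"ax":0,"ay":0,"az":0}]'
python3 -m jog '[{"claw":-1,"dx":0,"dy":0,"dz":-0.05,"ax":0,"ay":0,"az":0},{"claw":-1,"dx":0,"dy":0,"dz":-0.1,"ax":0,"ay":0,"az":0},{"claw":-1,"dx":0,"dy":0,"dz":-0.14,"ax":0,"ay":0,"az":0},{"claw":-1,"dx":0,"dy":0,"dz":-0.14,"ax":0,"ay":0,"az":0},{"claw":-1,"dx":0,"dy":0,"dz":-0.1,"ax":0,"ay":0,"az":0},{"claw":-1,"dx":0,"dy":0,"dz":0,"ax":0,"ay":0,"az":0},{"claw":-1,"dx":0,"dy":0,"dz":0,"ax":0,"ay":0,"az":0},{"claw":-1,"dx":0,"dy":0,"dz":0,"ax":0,"ay":0,"az":0}]'
python3 - <<'E'
from look import *
for v in views(["wrist","side"]):
    if v[0]=="wrist": red(*v); mat(*v)
    else: cv2.imwrite("pics/s6.png",v[2][:,:,::-1])
E
```

```text
t: 19.25
position: [0.4256, -0.1046, 0.2714]
orientation: [[1.0, -0.021, 0.0], [-0.021, -1.0, -0.0], [0.0, 0.0, -1.0]]
contact_force: [0.4, -0.7, -0.2]
grip_width: 0.876
gripper_force: 0.0
t: 20.05
position: [0.4252, -0.1044, 0.4025]
orientation: [[1.0, -0.021, -0.002], [-0.021, -1.0, 0.001], [-0.002, -0.001, -1.0]]
contact_force: [-0.8, 0.5, 0.5]
grip_width: 0.997
gripper_force: 0.0
wrist plate [584.2  -2. ] 64.3 z 0.0196 tilt deg [-0.05 -0.03]
wrist mat [586.16424659   0.73437923] r 87.67521013445148 292
```

View pics/s6.png

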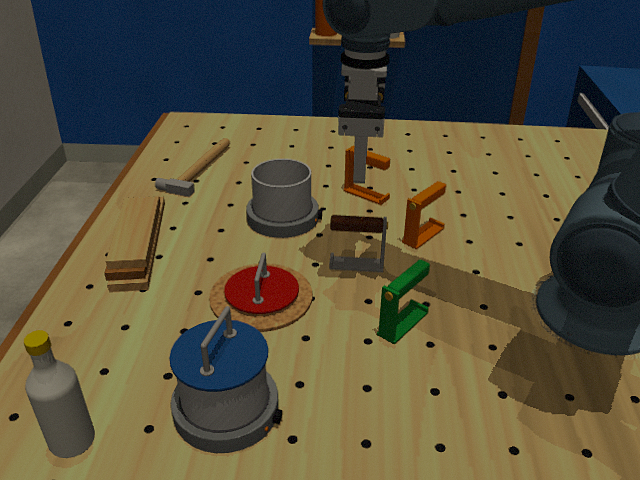

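The red lid is centred on the mat at (262,289), about 3 mm off. The lifter stands upright at (358,245), the blue lid has not moved, and the gripper is clear.

```bash
python3 -c "
from cell import ticket;print(ticket.hand_in())"
```

```text
the job is handed in; nothing more can be done
None
```

The job is handed in after about 20 s of robot time: the red lid rests level on the cork mat (about 3 mm off centre), the lifter stands upright clear of it, the blue lid was not moved, and the gripper touches nothing.

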